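# Make up two battery-repair kits

## Task

Make up two kits from the stock standing in a row on the bench: put the eight-cell pack, the glue bottle and one of the single loose cells in the three-pocket tray, and the round tin and the other loose cell in the two-pocket tray. Each goes into the pocket cut to its size and must end standing upright on the pocket's floor; never let anything tip over.

Things in the scene. Friction and masses are not known exactly. Their poses are not given: they have to be found in the camera images.
- tray_three: Grey flat kit tray with THREE pockets in a row, fixed to the bench; 85 (its x) x 244 (its y) x 12 mm high. Origin at the centre of its underside, z up. All pockets are rectangular, 8 mm deep (floor 4 mm above the bench), centred at x = 0: for the pack, 67 (x) x 117 (y) mm at y = +55.5 mm; for the bottle, 58 x 58 mm at y = -40 mm; for the cell, 37 x 37 mm at y = -95.5 mm. It lies in front of the stock, left or right of the middle, its y axis within 0.2 rad of the world's.
- tray_two: Grey flat kit tray with TWO pockets, fixed to the bench; 102 (its x) x 147 (its y) x 12 mm high. Origin at the centre of its underside, z up. Pockets rectangular, 8 mm deep (floor 4 mm above the bench), centred at x = 0: for the tin, 86 x 86 mm at y = +22.5 mm; for the cell, 37 x 37 mm at y = -47 mm. It lies on the other side of the middle from the three-pocket tray, its y axis within 0.2 rad of the world's.
- pack: Block of eight purple cells in two rows of four, held together by black plastic holders round their feet and heads (the lowest 10 mm and from 59 to 69 mm) with metal strips on top, standing upright; 44 (its x) x 91 (its y) x 71 (z) mm, 0.5 to 0.8 kg. Origin at the centre of its underside. Grasp it across the 44 mm. Its pocket takes it with its long side along the tray's long side, either way round.
- bottle: White glue bottle with a pointed red-and-white nozzle, standing; 38 mm diameter, 96 mm high to the tip, about 30 g. Origin at the centre of its underside, z up its axis.
- tin: Low round pale tin (paper label on the lid), 64 mm diameter at its lid (from 22 mm up to the top), 61 mm below that, 35 mm high, about 0.11 kg. Origin at the centre of its underside, z up. Placed, it stands 27 mm proud of its tray.
- cell_a: Single loose purple cell, standing upright, 21.4 mm diameter, 70 mm high, about 70 g. Origin at the centre of its underside, z up its axis. The same as the other loose cell: either may go in either tray.
- cell_b: Single loose purple cell, the same as cell_a: 21.4 mm diameter, 70 mm high, origin at the centre of its underside. Behind the right half of the stock row a tall machine stands behind the right half of the stock, its front about 0.72 m ahead of the robot, and a low jig behind the middle: swing the arm across in front of them.
Things that resemble listed ones, but are neither listed nor needed, are in the scene too. Of the things that look like the pack, the larger one is meant.

How it is judged:
At the end, for the whole second after the job is handed in: Pack, bottle and one loose cell stand upright (within 0.1 rad), at rest and released on the floors of their own pockets in the three-pocket tray (anywhere inside the pocket; underside within 3.5 mm of its floor), the tin and the other cell likewise in the two-pocket tray (x of pack in the frame of tray_three between -0.015 and 0.015 m and y of pack in the frame of tray_three between 0.0405 and 0.0705 m and z of each of pack, bottle in the frame of tray_three below 0.0075 m and angle between each of pack, bottle, tin's own z axis and vertical below 0.1 rad and linear speed of each of pack, bottle, tin below 0.02 m/s and x of bottle in the frame of tray_three between -0.013 and 0.013 m and y of bottle in the frame of tray_three between -0.053 and -0.027 m and x of tin in the frame of tray_two between -0.014 and 0.014 m and y of tin in the frame of tray_two between 0.0085 and 0.0365 m and z of tin in the frame of tray_two below 0.0075 m and (((x of cell_a in the frame of tray_three between -0.011 and 0.011 m and y of cell_a in the frame of tray_three between -0.1065 and -0.0845 m and z of cell_a in the frame of tray_three below 0.0075 m and angle between cell_a's own z axis and vertical below 0.1 rad and linear speed of cell_a below 0.02 m/s) and (x of cell_b in the frame of tray_two between -0.011 and 0.011 m and y of cell_b in the frame of tray_two between -0.058 and -0.036 m and z of cell_b in the frame of tray_two below 0.0075 m and angle between cell_b's own z axis and vertical below 0.1 rad and linear speed of cell_b below 0.02 m/s)) or ((x of cell_b in the frame of tray_three between -0.011 and 0.011 m and y of cell_b in the frame of tray_three between -0.1065 and -0.0845 m and z of cell_b in the frame of tray_three below 0.0075 m and angle between cell_b's own z axis and vertical below 0.1 rad and linear speed of cell_b below 0.02 m/s) and (x of cell_a in the frame of tray_two between -0.011 and 0.011 m and y of cell_a in the frame of tray_two between -0.058 and -0.036 m and z of cell_a in the frame of tray_two below 0.0075 m and angle between cell_a's own z axis and vertical below 0.1 rad and linear speed of cell_a below 0.02 m/s)))); the robot touches nothing.
It fails at once if a stock part tips over (leans more than 0.6 rad) (angle between any of pack, bottle, tin, cell_a, cell_b's own z axis and vertical above 0.6 rad).
It also fails if it takes over 115 s, if anything falls off the work surface, if the arm or the gripper's body presses on something with over 40 N, if the wrist force passes 120 N, or if a joint passes its speed limit or range.

## Robot

A 6-joint arm with a two-finger parallel gripper is mounted at the origin on a cart in front of the work surface, level with it; the furniture and walls round the work are solid. World frame = base frame: x ahead of the robot, y to its left, z up, the work surface at z = 0. Lengths are in m, angles in rad, forces in N, time in s.
With the tool pointing down it reaches from about 0.3 to 0.775 m from the base axis. Payload 14.6 kg.
Tool frame: the origin (TCP) lies at the very end of the fingers, on their centre line; the grasp point (between the pads) lies 19 mm behind it; z points along the fingers, y is the line along which they close (so a half turn about z gives the same grasp; the last joint's range is limited). The gripper opens to 94 mm and grips with 3 to 60 N. Pads are 16 mm wide; open, the fingers measure 119 mm over their backs; the gripper's body (75 mm by 177 mm) begins 78 mm behind the grasp point.
Start: joints at [-1.298, 0.3, 1.521, -0, 1.321, -0.067], TCP at [0.183, -0.519, 0.175] pointing down, gripper open.
Joint ranges: [-3.03, 3.03], [-0.79, 2.21], [0.23, 2.52], [-1.04, 4.18], [0, 3.07], [-2.55, 2.55]. Speed limits (rad/s): [2.22, 2.22, 2.57, 3.14, 3.14, 3.14].

## Interface

Orientations are given as [roll, pitch, yaw] about the fixed x, y, z axes, in that order (R = Rz(yaw) Ry(pitch) Rx(roll)).
In Python, from station import ctrl gives the robot as it stands.
- The arm moves only by the shell command python3 -m pendant 'ROWS' [OPENING] [FORCE]. ROWS is JSON, a list of rows, each a list of 2 entries, a list of its own where there are three numbers: the shift along the world's x, y, z in cm, then the turn about the world's z in rad. A call has 1 to 20 rows; each row shifts and turns the commanded pose from where the row before left it; what a row does not reach is not made up. A row lasts 1/12 s, in which the tool goes at most 41.7 mm and 7.16 degrees, less where a joint would pass 70% of its speed; a pose out of reach is approached as far as the arm can. A call is refused whole if a number of a shift passes 4.17 or a number of a turn 0.125, either way. A call with a gripper value outside its range is refused whole. OPENING is the opening, from 0 (shut) to 1 (fully open), set as the call begins (- or left out, the last holds). The fingers move at their own pace and stop on an object; FORCE is the grip in N (left out, the last holds). Time passes only in rows, so rows that do not move let the fingers close. It gives the time, the measured TCP pose, the force, the opening and the grip force at its end, in the units of the state.
- ctrl.get_obs(): the state, without advancing time (a new reading comes with each control period).
- ctrl.camera(name): name is "side" or "top"; returns a dict with "color" (384x512x3 uint8, red, green, blue), "intrinsics" (3x3 intrinsics, pixels), "k1" (the pictures are not rectified: a ray, as slopes to the right and down, at radius r is drawn at 1 + k1 r^2 times it, then the intrinsics apply), "camera_from_world" (4x4, takes a point from world to camera coordinates). Camera axes: x right, y down, z forward; pixel columns grow to the right and rows downward; lengths in m; the calibration is good to about 2 mm. A picture is of the moment at which its call begins. There is no depth.
- ctrl.hand_in(): hands the job in; it is judged then, once.
The state is a dict: "time_s": time; "qpos": joint angles; "joint_vel": joint speeds; "tau": joint torques, N m; "ee_pos": TCP position; "eef_rot": TCP orientation; "force": force on the tool from outside, world axes, zero at the start; "moment": the same for the moment, N m; "grip_width": finger opening in m; "grip_force": force on a finger pad.
Only numpy, scipy, OpenCV 4.12 (cv2) and the standard library are available. Lean on these libraries where they do the work, as an engineer would, in place of code of your own. Each camera call takes 0.05 s, during which the arm holds its last target. There are 200 camera calls.

## Working session

There is one attempt and no reset: what is moved stays moved. The work goes in short steps, Python scripts to look and compute and a shell command to move; the robot and the scene stay as the last step left them, time stands still between calls to the robot, and variables do not carry over. Pictures are saved under pics/ and viewed, at most 14 in all, crops included, and the job is handed in when it is done.

```bash
mkdir -p pics; cat > h.py <<'E'
import numpy as np, cv2
from station import ctrl
def snap(n,f,crop=None,s=1):
    c=ctrl.camera(n); im=c["color"][:,:,::-1].copy()
    np.savez(f'pics/{f}.npz',**{k:np.array(v) for k,v in c.items()})
    if crop: x0,y0,x1,y1=crop; im=im[y0:y1,x0:x1]
    cv2.imwrite(f'pics/{f}.png',cv2.resize(im,None,fx=s,fy=s,interpolation=cv2.INTER_CUBIC)); return c
def load(f): return np.load(f'pics/{f}.npz')
def ray(c,u,v):
    K=c["intrinsics"];k=float(c["k1"]);d=np.array([(u-K[0,2])/K[0,0],(v-K[1,2])/K[1,1]]);p=d.copy()
    for _ in range(30): p=d/(1+k*(p@p))
    T=c["camera_from_world"];R=T[:3,:3];o=-R.T@T[:3,3];return o,R.T@np.array([p[0],p[1],1])
def at(c,u,v,z):
    o,d=ray(c,u,v);return (o+d*(z-o[2])/d[2]).round(4)
def proj(c,P):
    T=c["camera_from_world"];q=T[:3,:3]@np.array(P)+T[:3,3];p=q[:2]/q[2];p=p*(1+float(c["k1"])*(p@p));K=c["intrinsics"]
    return np.array([K[0,0]*p[0]+K[0,2],K[1,1]*p[1]+K[1,2]]).round(1)
E
python3 - <<'E'
from h import *
for n in("top","side"):
    c=snap(n,n+"0",None,1.5); o,d=ray(c,256,192); print(n,o.round(3),d.round(2),c["k1"])
print(ctrl.get_obs())
E
```

```text
top [0.438 0.071 1.329] [ 0.07 -0.01 -1.  ] -0.018386498730894527
side [ 0.469 -0.845  0.591] [ 0.08  0.85 -0.53] 0.011934188301245565
{'time_s': 0.1, 'qpos': array([-1.29761187e+00,  3.00405859e-01,  1.52152855e+00,  1.31486696e-05,
        1.32070941e+00, -6.65994656e-02]), 'joint_vel': array([ 1.47406211e-04, -1.20530143e-03,  4.17245669e-04, -1.74090653e-03,
       -1.19453219e-03, -3.75877904e-05]), 'tau': array([ 9.18320220e-04, -5.32643759e+01, -3.53284085e+01,  7.08856224e-02,
        2.34815438e-02, -6.51190044e-05]), 'ee_pos': array([ 0.18323283, -0.51828957,  0.17444436]), 'eef_rot': array([-3.14054466e+00, -8.26633520e-05,  3.39780623e-01]), 'force': array([ 0.09554665, -0.29438767, -0.18880427]), 'moment': array([ 0.0441068 , -0.01656748,  0.01290043]), 'grip_force': 0.0, 'grip_width': 0.09392014701928483}
```

View pics/top0.png

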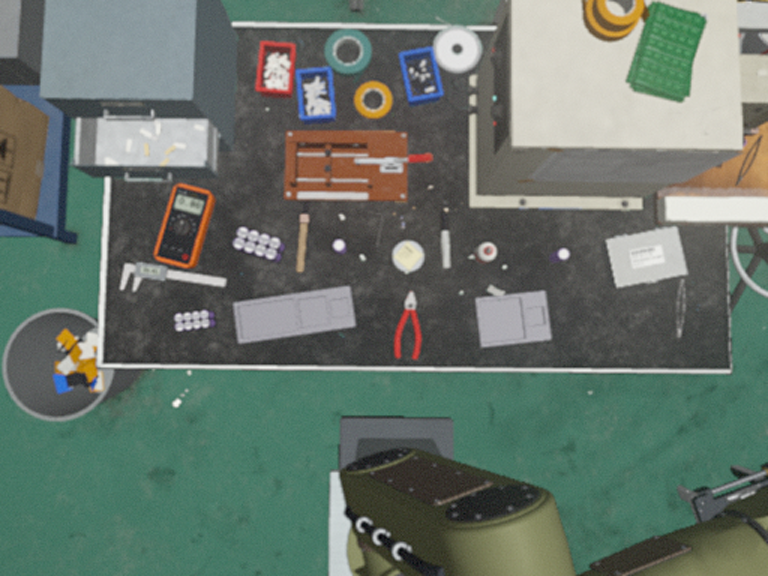

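View pics/side0.png

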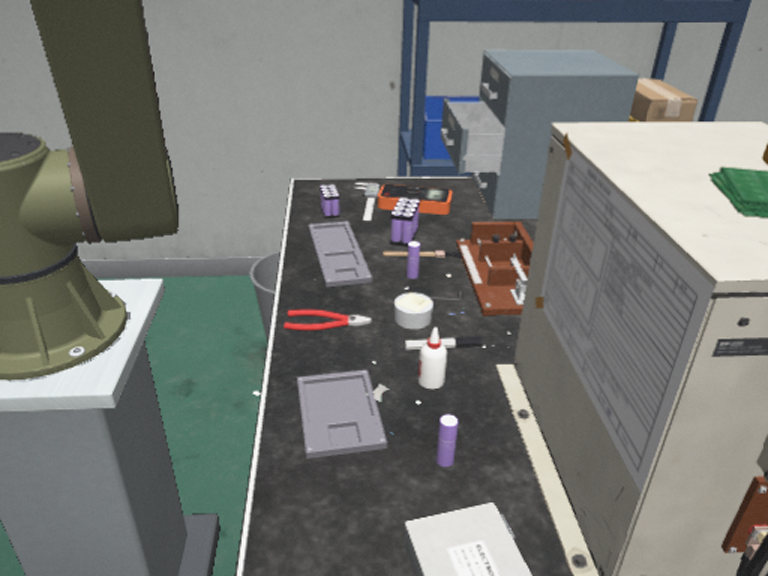

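The top view shows two pack-like blocks, at (258,243) (larger) and (194,321) (smaller), in 1.5x pixels. The cells are at (339,245) and (563,254), the tin at (408,256), and the bottle at (487,251). The three-pocket tray is at about (295,314) and the two-pocket tray at about (514,318). The spool (457,50) and tape rolls look like the tin but are at the back. I choose the larger pack at (258,243) and will check it in a crop.

```bash
python3 - <<'E'
from h import *
c=load('top0');im=c["color"][:,:,::-1]
for f,(x0,y0,x1,y1) in {'ca':(110,140,250,240),'cb':(250,140,390,240)}.items():
    cv2.imwrite(f'pics/{f}.png',cv2.resize(im[y0:y1,x0:x1],None,fx=5.7,fy=5.7,interpolation=cv2.INTER_CUBIC))
E
```

```text
(no output)
```

View pics/ca.png

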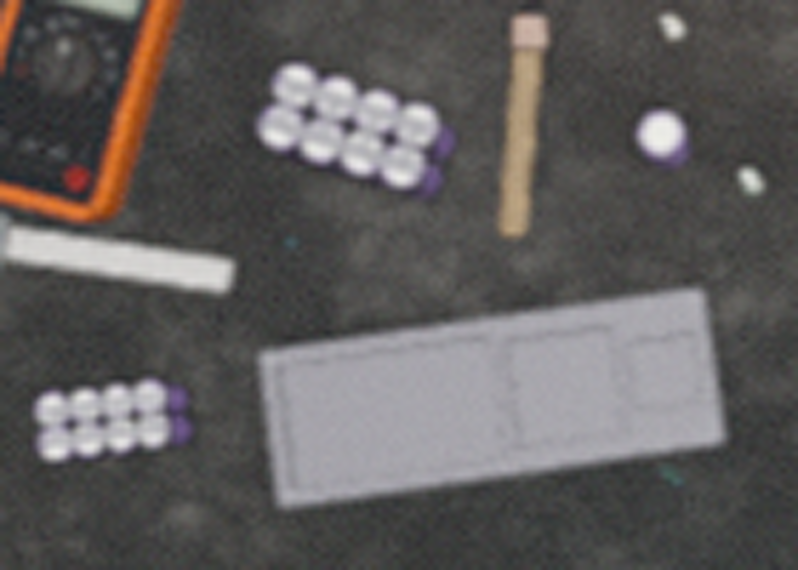

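View pics/cb.png

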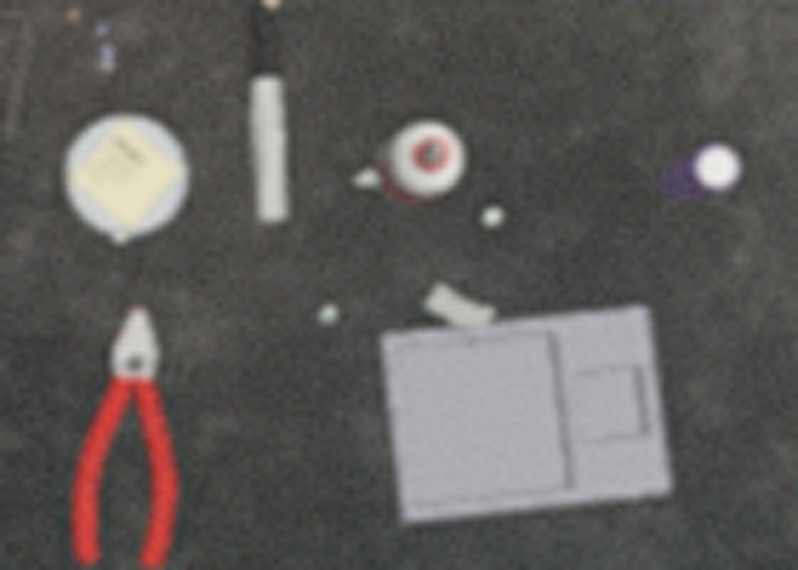

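Crop ca shows the large pack with its cell-top corners at (297,85), (417,126), (280,128) and (402,165), and a loose cell at (661,134). Tray_three has corners (260,350), (703,289), (726,441) and (280,508). Crop cb shows the tin at (127,176), the nozzle at (434,153), the other cell at (717,167), and tray_two with corners (382,334), (648,307), (670,492) and (403,523).

```bash
python3 - <<'E'
from h import *
c=load('top0')
def A(o,p,z): return at(c,o+(p[0]+.5)/5.7-.5,140+(p[1]+.5)/5.7-.5,z)
print('pack'); P=[A(110,p,.071) for p in[(297,85),(417,126),(280,128),(402,165)]]
print(np.array(P)); m=np.mean(P,0); e=P[0]+P[2]-P[1]-P[3]; print(m,np.linalg.norm(e)/2,np.arctan2(-e[0],e[1]))
for n,o,p,z in(('c1',110,(661,134),.07),('tin',250,(127,176),.035),('tinL',250,(65,176),.035),('tinR',250,(189,176),.035),('bot',250,(433,153),.096),('botbody',250,(426,158),.06),('c2',250,(717,167),.07)): print(n,A(o,p,z))
for n,o,L,pk in(('t3',110,[(260,350),(703,289),(726,441),(280,508)],(.0555,-.04,-.0955)),('t2',250,[(382,334),(648,307),(670,492),(403,523)],(.0225,-.047))):
    Q=np.array([A(o,p,.012) for p in L]); m=Q.mean(0); e=Q[0]+Q[3]-Q[1]-Q[2]; a=np.arctan2(-e[0],e[1])
    print(n,Q[:,:2].tolist(),m,'yaw',a,[np.linalg.norm(Q[i]-Q[i-1]).round(4) for i in range(4)])
    for y in pk: print('  pocket',y,m[:2]+y*np.array([-np.sin(a),np.cos(a)]))
E
```

```text
pack
[[0.6353 0.3386 0.071 ]
 [0.6141 0.2749 0.071 ]
 [0.6123 0.347  0.071 ]
 [0.5933 0.2823 0.071 ]]
[0.61375 0.3107  0.071  ] 0.06727295147382785 -0.3034169247227425
c1 [0.6114 0.1463 0.07  ]
tin [0.5948 0.0049 0.035 ]
tinL [0.5944 0.0385 0.035 ]
tinR [ 0.5951 -0.0288  0.035 ]
bot [ 0.6011 -0.1508  0.096 ]
botbody [ 0.6031 -0.1535  0.06  ]
c2 [ 0.5988 -0.3068  0.07  ]
t3 [[0.4978, 0.3676], [0.5337, 0.1254], [0.4505, 0.1118], [0.4117, 0.3544]] [0.473425 0.2398   0.012   ] yaw 0.15288182164877168 [np.float64(0.0871), np.float64(0.2448), np.float64(0.0843), np.float64(0.2457)]
  pocket 0.0555 [0.46497307 0.29465267]
  pocket -0.04 [0.47951648 0.20026655]
  pocket -0.0955 [0.48796841 0.14541388]
t2 [[0.5115, -0.1374], [0.5278, -0.2848], [0.4261, -0.2959], [0.408, -0.1487]] [ 0.46835 -0.2167   0.012  ] yaw 0.11624209124828963 [np.float64(0.1041), np.float64(0.1483), np.float64(0.1023), np.float64(0.1483)]
  pocket 0.0225 [ 0.46574044 -0.19435184]
  pocket -0.047 [ 0.47380108 -0.26338282]
```

```bash
python3 -m pendant '[[[3.4,1.8,0.5],0.1],[[3.5,1.8,0],0.1],[[3.5,1.8,0],0.105],[[3.5,1.8,0],0.105],[[3.5,1.8,0],0.105],[[3.5,1.8,0],0.105],[[3.5,1.8,0],0.105],[[3.5,1.7,0],0.105],[[3.5,1.7,0],0.105],[[3.5,1.7,0],0.1],[[3.5,1.7,0],0.1],[[3,1.7,0],0.1],[[0,0,0],0],[[0,0,0],0]]' 0.55 15
```

```text
time_s: 1.27
ee_pos: [0.5981, -0.3062, 0.1787]
eef_rot: [-3.14, -0.001, 1.577]
force: [-0.0, -0.6, -0.5]
grip_width: 0.0519
grip_force: 0.0
```

```bash
python3 -m pendant '[[[0,0,-3],0],[[0,0,-3],0],[[0,0,-3],0],[[0,0,-2],0],[[0,0,-2],0],[[0,0,-1],0],[[0,0,-0.8],0],[[0,0,0],0],[[0,0,0],0]]' && python3 -m pendant '[[[0,0,0],0],[[0,0,0],0],[[0,0,0],0],[[0,0,0],0],[[0,0,0],0],[[0,0,0],0],[[0,0,0],0],[[0,0,0],0]]' 0.1 15
```

```text
time_s: 2.02
ee_pos: [0.5974, -0.308, 0.0328]
eef_rot: [3.141, 0.0, 1.574]
force: [-0.1, -0.3, -0.2]
grip_width: 0.0515
grip_force: 0.0
time_s: 2.68
ee_pos: [0.5975, -0.3076, 0.0322]
eef_rot: [3.141, 0.0, 1.575]
force: [0.2, 0.4, 2.7]
grip_width: 0.0203
grip_force: 15.0
```

```bash
python3 -m pendant '[[[0,0,1],0],[[0,0,2.5],0],[[0,0,3],0],[[-1.4,0.4,1],0],[[-2.5,1,0],0],[[-3.5,1.3,0],0],[[-3,1,0],0],[[-2,0.7,0],0],[[0,0,-2],0],[[0,0,-2],0],[[0,0,0],0],[[0,0,0],0]]' && python3 - <<'E'
from h import *
c=snap('top','c2t',(300,160,400,235),6)
s=snap('side','c2s',(180,220,320,320),5)
E
```

```text
time_s: 3.68
ee_pos: [0.4731, -0.2634, 0.0672]
eef_rot: [-3.141, -0.001, 1.575]
force: [0.1, -0.0, -0.8]
grip_width: 0.0211
grip_force: 15.0
```

View pics/c2s.png

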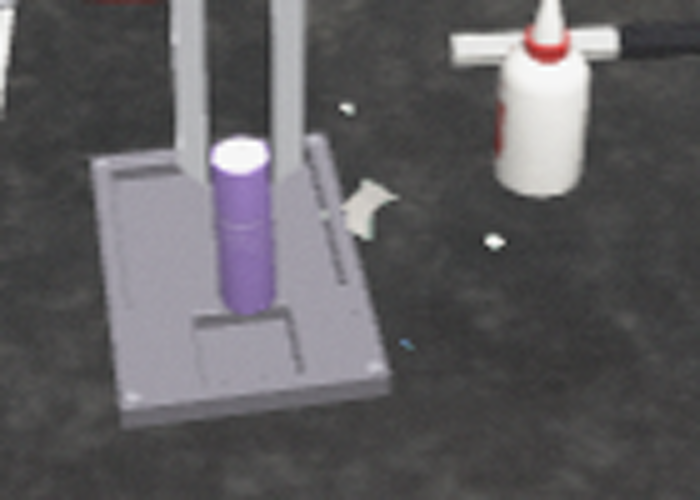

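The side crop shows the cell held upright at (245,225), above the tray's small pocket, which is at about (248,347). I'll project my pocket and bottle estimates into this view to check them.

```bash
python3 - <<'E'
from h import *
c=load('c2s')
for n,P in(('pocket rim',(.4738,-.2634,.012)),('floor',(.4738,-.2634,.004)),('cell bottom',(.4731,-.2634,.035)),('bottle base',(.602,-.152,0)),('bottle tip',(.602,-.152,.096))):
    print(n,(proj(c,P)-[180,220])*5)
a=.116
for x,y in((1,1),(1,-1),(-1,-1),(-1,1)):
    q=np.array([.4738,-.2634])+np.array([[np.cos(a),-np.sin(a)],[np.sin(a),np.cos(a)]])@[x*.0185,y*.0185]; print((proj(c,[*q,.012])-[180,220])*5)
E
```

```text
pocket rim [244.5 339. ]
floor [245. 354.]
cell bottom [242. 295.]
bottle base [531. 165.]
bottle tip [544.5 -13.5]
[284.5 300. ]
[299.5 367.5]
[203.  379.5]
[191.5 311. ]
```

```bash
python3 -m pendant '[[[0.1,-0.1,-1],0],[[0,0,-1],0],[[0,0,-0.6],0],[[0,0,-0.4],0],[[0,0,0],0],[[0,0,0],0],[[0,0,0],0]]'
```

```text
time_s: 4.37
ee_pos: [0.4743, -0.2645, 0.0368]
eef_rot: [-3.141, -0.0, 1.575]
force: [0.2, 0.7, -0.9]
grip_width: 0.0205
grip_force: 15.0
```

```bash
python3 -m pendant '[[[0,0,-0.1],0],[[0,0,0],0],[[0,0,0],0]]' && python3 -m pendant '[[[0,0,0],0],[[0,0,0],0],[[0,0,0],0],[[0,0,0],0],[[0,0,0],0],[[0,0,2],0],[[0,0,3.5],0],[[0,0,3.5],0],[[0,0,3],0]]' 0.5 && python3 -m pendant '[[[1,2,0],0.05],[[1.5,3.5,0],0.1],[[1.5,3.5,0],0.1],[[1.5,3.5,0],0.1],[[1.5,3.5,0],0.1],[[1.5,3.5,0],0.1],[[1.5,3.5,0],0.05],[[1.2,2.5,0],0],[[0.9,1.4,0],0],[[0,0,0],0],[[0,0,0],0]]' 0.95 20
```

```text
time_s: 4.62
ee_pos: [0.4743, -0.2645, 0.036]
eef_rot: [3.142, 0.0, 1.575]
force: [0.5, 0.1, -1.2]
grip_width: 0.0209
grip_force: 15.0
time_s: 5.37
ee_pos: [0.4743, -0.2645, 0.1582]
eef_rot: [3.141, 0.0, 1.575]
force: [-0.3, -0.0, -0.3]
grip_width: 0.047
grip_force: 0.0
time_s: 6.28
ee_pos: [0.5952, 0.0049, 0.1556]
eef_rot: [-3.141, -0.0, 2.176]
force: [-0.0, -0.5, -0.3]
grip_width: 0.0894
grip_force: 0.0
```

```bash
python3 -m pendant '[[[0,0,-3],0],[[0,0,-3],0],[[0,0,-3],0],[[0,0,-2],0],[[0,0,-1.5],0],[[0,0,-1],0],[[0,0,-0.5],0],[[0,0,-0.3],0],[[0,0,0],0],[[0,0,0],0]]' && python3 -m pendant '[[[0,0,0],0],[[0,0,0],0],[[0,0,0],0],[[0,0,0],0],[[0,0,0],0],[[0,0,0],0],[[0,0,0],0],[[0,0,0],0]]' 0.5 20
```

```text
time_s: 7.12
ee_pos: [0.5957, 0.0042, 0.0138]
eef_rot: [3.141, 0.001, 2.175]
force: [0.5, -0.1, 0.4]
grip_width: 0.0891
grip_force: 0.0
time_s: 7.78
ee_pos: [0.5953, 0.0045, 0.0129]
eef_rot: [-3.141, -0.0, 2.175]
force: [-0.0, 0.4, 0.1]
grip_width: 0.0476
grip_force: 0.0
```

```bash
python3 - <<'E'
from h import *
s=snap('side','t2s',(180,160,340,320),3.7)
E
```

```text
(no output)
```

View pics/t2s.png

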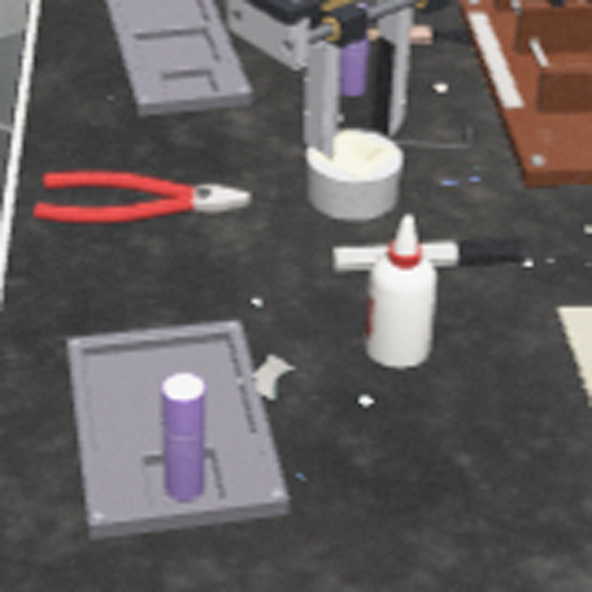

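The cell stands in its pocket at (183,440). The fingers are shut to 48 mm around nothing and stand behind the tin, which is at (355,165). I'll recompute the tin's position from this view.

```bash
python3 - <<'E'
from h import *
c=load('t2s'); o=ctrl.get_obs(); print(o['ee_pos'],o['grip_width'])
f=lambda u,v,z: at(c,180+(u+.5)/3.7-.5,160+(v+.5)/3.7-.5,z)
for n,u,v,z in(('tin left',306,156,.035),('tin right',403,156,.035),('tin ctr',355,154,.035),('tin near bottom',355,218,0),('bot base',399,353,0),('cell top',183,386,.074)): print(n,f(u,v,z))
# where the tin top would project if unmoved
print((proj(c,(.5948,.0049,.035))-[180,160]+.5)*3.7)
t=ctrl.camera('top'); np.savez('pics/t2t.npz',**{k:np.array(v) for k,v in t.items()})
im=t["color"][:,:,::-1]
cv2.imwrite('pics/t2t.png',cv2.resize(im[130:220,200:320],None,fx=6,fy=6,interpolation=cv2.INTER_CUBIC))
E
```

```text
[0.5953144  0.00447129 0.01293428] 0.04692261200247209
tin left [0.5622 0.0024 0.035 ]
tin right [ 6.272e-01 -4.000e-04  3.500e-02]
tin ctr [0.5953 0.0034 0.035 ]
tin near bottom [ 0.594  -0.0212  0.    ]
bot base [ 0.6039 -0.1591  0.    ]
cell top [ 0.4748 -0.2649  0.074 ]
[354.46 153.18]
```

View pics/t2t.png

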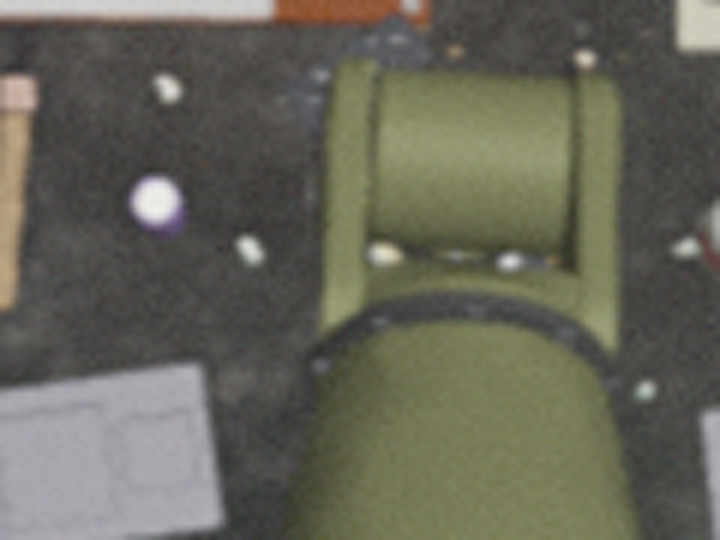

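The top view shows the arm hiding the tin; the cell is still standing at (157,200). The tin has not moved, yet the fingers read 47 mm where it stands, so I'll look closer.

```bash
python3 - <<'E'
from h import *
snap('side','t3s',(235,145,315,225),7.4); o=ctrl.get_obs(); print(o['force'],o['grip_width'],o['grip_force'])
E
```

```text
[-0.43835605  0.25331812 -1.12004908] 0.046826941110613925 0.0
```

View pics/t3s.png

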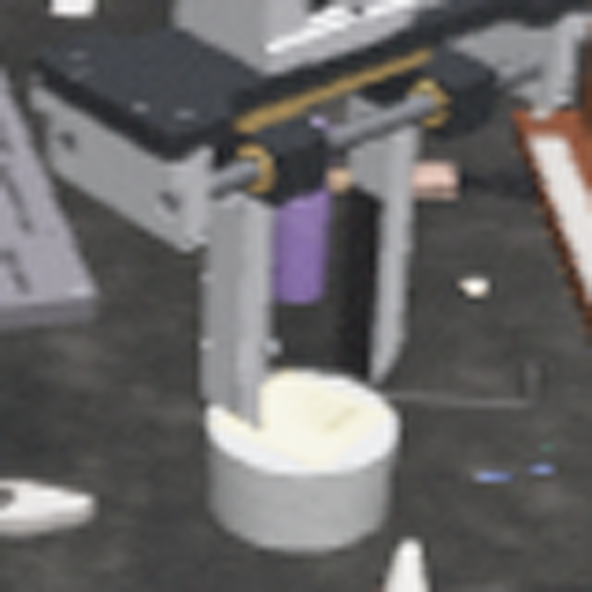

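```bash
python3 - <<'E'
from h import *
c=load('t3s'); a=2.175; u=np.array([np.sin(a),-np.cos(a)]); n=np.array([u[1],-u[0]]); C=np.array([.5953,.0045])
for z in (.013,.035):
  for s in(-1,1):
    for d in (.0235,.036):
      print(z,s,d,[((proj(c,[*(C+s*d*u+k*n),z])-[235,145]+.5)*7.4).round().tolist() for k in(-.008,.008)])
E
```

```text
0.013 -1 0.0235 [[232.0, 485.0], [263.0, 507.0]]
0.013 -1 0.036 [[204.0, 498.0], [235.0, 520.0]]
0.013 1 0.0235 [[337.0, 440.0], [368.0, 460.0]]
0.013 1 0.036 [[363.0, 427.0], [394.0, 448.0]]
0.035 -1 0.0235 [[235.0, 431.0], [266.0, 452.0]]
0.035 -1 0.036 [[206.0, 443.0], [238.0, 465.0]]
0.035 1 0.0235 [[340.0, 386.0], [371.0, 406.0]]
0.035 1 0.036 [[367.0, 374.0], [399.0, 394.0]]
```

```bash
python3 - <<'E'
from h import *
c=load('c2s'); a=1.575; u=np.array([np.sin(a),-np.cos(a)]); n=np.array([u[1],-u[0]]); C=np.array([.4731,-.2634])
for z in (.067,.085,.1):
  for s in(-1,1):
    for d in (.0105,.023):
      print(z,s,d,[((proj(c,[*(C+s*d*u+k*n),z])-[180,220]+.5)*5).round().tolist() for k in(-.008,.008)])
for z in(.035,.105): print((proj(c,[*C,z])-[180,220]+.5)*5)
E
```

```text
0.067 -1 0.0105 [[215.0, 221.0], [215.0, 250.0]]
0.067 -1 0.023 [[182.0, 222.0], [182.0, 251.0]]
0.067 1 0.0105 [[271.0, 218.0], [272.0, 248.0]]
0.067 1 0.023 [[304.0, 218.0], [306.0, 247.0]]
0.085 -1 0.0105 [[214.0, 184.0], [215.0, 212.0]]
0.085 -1 0.023 [[180.0, 185.0], [180.0, 214.0]]
0.085 1 0.0105 [[270.0, 182.0], [272.0, 211.0]]
0.085 1 0.023 [[304.0, 180.0], [306.0, 209.0]]
0.1 -1 0.0105 [[213.0, 152.0], [214.0, 181.0]]
0.1 -1 0.023 [[180.0, 153.0], [179.0, 182.0]]
0.1 1 0.0105 [[270.0, 150.0], [272.0, 179.0]]
0.1 1 0.023 [[304.0, 150.0], [307.0, 178.0]]
[244.5 297.5]
[242. 155.]
```

The fingertips are drawn about 30 mm higher than the reported TCP, which agrees with their closing above the 35 mm tin. I'll reopen, then feel for the bench in small steps beside the tin to get the true tip offset.

```bash
python3 -m pendant '[[[0,0,0.5],0],[[0,0,0],0],[[0,0,0],0],[[0,0,0],0],[[0,0,0],0],[[0,0,0],0],[[0,0,0],0],[[0,0,-1],0],[[0,0,-1],0],[[0,0,-0.5],0],[[0,0,0],0],[[0,0,0],0]]' 0.97; for i in 1; do python3 -m pendant '[[[0,0,-0.4],0],[[0,0,0],0],[[0,0,0],0]]';done
```

```text
time_s: 8.93
ee_pos: [0.595, 0.0045, -0.0077]
eef_rot: [-3.141, -0.001, 2.175]
force: [0.1, 0.4, -0.1]
grip_width: 0.0914
grip_force: 0.0
time_s: 9.18
ee_pos: [0.5953, 0.0045, -0.0111]
eef_rot: [-3.142, -0.0, 2.175]
force: [0.5, -0.4, 0.1]
grip_width: 0.0911
grip_force: 0.0
```

```bash
python3 -m pendant '[[[0,0,-0.3],0],[[0,0,0],0],[[0,0,0],0]]'; python3 - <<'E'
from h import *
snap('side','t4s',(235,145,315,225),7.4); o=ctrl.get_obs(); print(o['force'],o['grip_width'],o['ee_pos'])
E
```

```text
time_s: 9.43
ee_pos: [0.5952, 0.0045, -0.0142]
eef_rot: [-3.141, -0.0, 2.175]
force: [-0.1, 0.7, -1.1]
grip_width: 0.0916
grip_force: 0.0
[ 0.23078589 -0.38426905  0.25502634] 0.09146331920945223 [ 0.59532138  0.00445557 -0.0140553 ]
```

View pics/t4s.png

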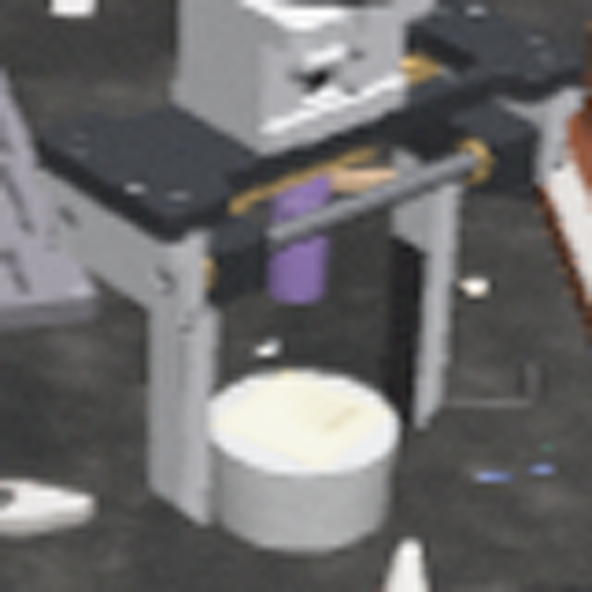

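The fingers now straddle the tin, with the left tip at about (210,522), and the reported z is -14 mm without contact. This confirms the offset. I'll keep probing down until I feel the bench.

```bash
python3 -m pendant '[[[0,0,-0.2],0],[[0,0,-0.2],0],[[0,0,0],0],[[0,0,0],0]]'; python3 -m pendant '[[[0,0,-0.3],0],[[0,0,0],0],[[0,0,0],0]]'; python3 - <<'E'
from h import *
c=load('t4s'); a=2.175; u=np.array([np.sin(a),-np.cos(a)]); n=np.array([u[1],-u[0]]); C=np.array([.5953,.0045])
for z in (0,.01,.02): print(z,[((proj(c,[*(C+s*.0457*u+k*n),z])-[235,145]+.5)*7.4).round().tolist() for s in(-1,1) for k in(-.008,.008)])
E
```

```text
time_s: 9.82
ee_pos: [0.5952, 0.0045, -0.0182]
eef_rot: [-3.141, -0.0, 2.175]
force: [0.4, 0.3, -0.6]
grip_width: 0.0911
grip_force: 0.0
time_s: 10.07
ee_pos: [0.5952, 0.0045, -0.0213]
eef_rot: [-3.141, -0.0, 2.175]
force: [0.1, 0.7, -0.4]
grip_width: 0.0912
grip_force: 0.0
0 [[181.0, 540.0], [212.0, 562.0], [382.0, 449.0], [413.0, 469.0]]
0.01 [[181.0, 516.0], [212.0, 538.0], [383.0, 426.0], [414.0, 445.0]]
0.02 [[182.0, 491.0], [213.0, 513.0], [385.0, 401.0], [417.0, 421.0]]
```

The tip offset is about 30 mm (tip z = reported z + 0.030). I'll rise 3 mm and grip the tin's lid.

```bash
python3 -m pendant '[[[0,0,0.3],0],[[0,0,0],0],[[0,0,0],0],[[0,0,0],0],[[0,0,0],0],[[0,0,0],0],[[0,0,0],0]]' 0.4 20; python3 -m pendant '[[[0,0,1],0],[[0,0,2],0],[[0,0,2],0],[[0,0,0],0],[[0,0,0],0]]'
```

```text
time_s: 10.65
ee_pos: [0.5953, 0.0045, -0.018]
eef_rot: [3.142, 0.0, 2.175]
force: [0.1, 0.4, 0.8]
grip_width: 0.0632
grip_force: 20.0
time_s: 11.07
ee_pos: [0.5958, 0.0044, 0.033]
eef_rot: [3.14, 0.001, 2.175]
force: [-0.4, 0.0, -1.3]
grip_width: 0.0632
grip_force: 20.0
```

```bash
python3 -m pendant '[[[0,0,2],0],[[0,-1,1],0],[[-1.5,-2.5,0],-0.1],[[-2.3,-3.4,0],-0.1],[[-2.3,-3.4,0],-0.1],[[-2.3,-3.3,0],-0.1],[[-2.2,-3.2,0],-0.09],[[-1.5,-2.2,0],0],[[-0.8,-1,0],0],[[0,0,-2],0],[[0,0,-2],0],[[0,0,-1],0],[[0,0,-0.5],0],[[0,0,0],0],[[0,0,0],0]]'
```

```text
time_s: 12.32
ee_pos: [0.4667, -0.1955, 0.0073]
eef_rot: [3.141, 0.0, 1.685]
force: [0.5, 0.1, -0.6]
grip_width: 0.063
grip_force: 20.0
```

```bash
python3 - <<'E'
from h import *
o=ctrl.get_obs(); print(o['ee_pos'],o['eef_rot'],o['grip_width'],o['force'])
E
```

```text
[ 0.46671042 -0.19545863  0.00734138] [3.14134761e+00 1.46182985e-04 1.68542649e+00] 0.06296742224968391 [ 0.49001581  0.10129654 -0.64736271]
```

```bash
python3 -m pendant '[[[0,0,-1],0],[[0,0,-0.7],0],[[0,0,-0.4],0],[[0,0,0],0],[[0,0,0],0],[[0,0,0],0]]' && python3 -m pendant '[[[0,0,0],0],[[0,0,0],0],[[0,0,0],0],[[0,0,0],0],[[0,0,1],0],[[0,0,3],0],[[0,0,3.5],0],[[0,0,3.5],0],[[0,0,1.5],0],[[0,0,0],0]]' 0.92
```

```text
time_s: 12.82
ee_pos: [0.4663, -0.1955, -0.0142]
eef_rot: [-3.142, -0.0, 1.685]
force: [-0.3, -0.1, -1.3]
grip_width: 0.063
grip_force: 20.0
time_s: 13.65
ee_pos: [0.4679, -0.1963, 0.1155]
eef_rot: [3.136, 0.004, 1.685]
force: [-0.4, -0.1, -0.7]
grip_width: 0.0866
grip_force: 0.0
```

```bash
python3 -m pendant '[[[1,0.3,0],-0.05],[[2.5,0.8,0],-0.065],[[3.5,1,0],0],[[3.3,1,0],0],[[2.2,0.7,0],0],[[1,0.4,0],0],[[0,0,0],0],[[0,0,0],0]]' 0.6 8 && python3 -m pendant '[[[0,0,-2],0],[[0,0,-3],0],[[0,0,-3],0],[[0,0,-2],0],[[0,0,-1.5],0],[[0,0,-0.7],0],[[0,0,0],0],[[0,0,0],0]]' && python3 -m pendant '[[[0,0,0],0],[[0,0,0],0],[[0,0,0],0],[[0,0,0],0],[[0,0,0],0],[[0,0,0],0]]' 0.25 8
```

```text
time_s: 14.32
ee_pos: [0.6007, -0.1533, 0.1098]
eef_rot: [-3.14, -0.0, 1.57]
force: [-0.7, -0.3, -0.9]
grip_width: 0.0564
grip_force: 0.0
time_s: 14.98
ee_pos: [0.6011, -0.154, -0.0103]
eef_rot: [3.141, 0.0, 1.569]
force: [0.3, 0.9, 0.6]
grip_width: 0.0561
grip_force: 0.0
time_s: 15.48
ee_pos: [0.6018, -0.1537, -0.0102]
eef_rot: [3.14, 0.0, 1.57]
force: [-0.6, -0.3, 5.8]
grip_width: 0.0383
grip_force: 8.0
```

```bash
python3 -m pendant '[[[0,0,1],0],[[0,0,2.5],0],[[0,0,3.5],0],[[0,0,3],0],[[-0.5,1.4,0],0.05],[[-1.2,3.5,0],0.1],[[-1.3,3.7,0],0],[[-1.3,3.8,0],0],[[-1.3,3.8,0],0],[[-1.3,3.8,0],0],[[-1.3,3.8,0],0],[[-1.3,3.8,0],0],[[-1.3,3.6,0],0],[[-1,3,0],0],[[-0.4,1.2,0],0],[[0,0,-2],0],[[0,0,-3],0],[[0,0,-2],0],[[0,0,0],0],[[0,0,0],0]]'
```

```text
time_s: 17.15
ee_pos: [0.4793, 0.2, 0.0191]
eef_rot: [-3.14, 0.0, 1.719]
force: [0.4, 0.3, 1.0]
grip_width: 0.0377
grip_force: 8.0
```

```bash
python3 -m pendant '[[[0,0,-1],0],[[0,0,-0.7],0],[[0,0,-0.5],0],[[0,0,-0.3],0],[[0,0,0],0],[[0,0,0],0],[[0,0,0],0]]' && python3 -m pendant '[[[0,0,0],0],[[0,0,0],0],[[0,0,0],0],[[0,0,0],0],[[0,0,1],0],[[0,0,3],0],[[0,0,3.5],0],[[0,0,3.5],0],[[0,0,1],0],[[0,0,0],0]]' 0.65
```

```text
time_s: 17.73
ee_pos: [0.4794, 0.2005, -0.0058]
eef_rot: [3.141, -0.0, 1.72]
force: [-0.6, -0.2, -0.1]
grip_width: 0.0382
grip_force: 8.0
time_s: 18.57
ee_pos: [0.4807, 0.201, 0.1174]
eef_rot: [3.136, -0.001, 1.72]
force: [0.6, 0.3, 0.1]
grip_width: 0.0611
grip_force: 0.0
```

```bash
python3 - <<'E'
from h import *
snap('side','b1s',(180,130,340,320),3.1)
E
```

```text
(no output)
```

View pics/b1s.png

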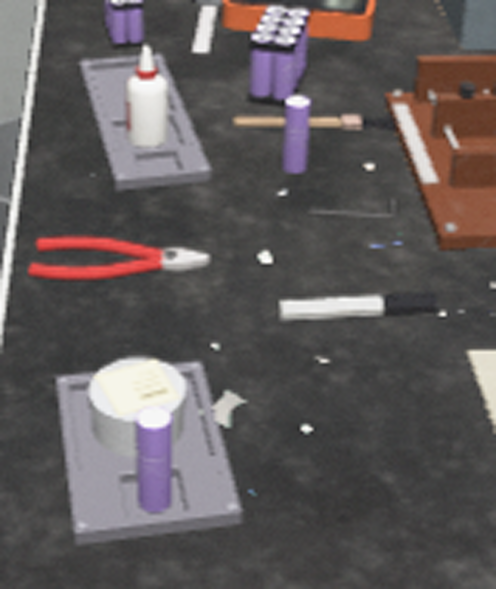

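The side view shows the tin at (137,400) and a cell at (153,460) standing in tray_two, and the bottle at (147,100) in its pocket of tray_three. The next pick is the other cell at (297,135).

```bash
python3 -m pendant '[[[1.1,-0.5,0],0],[[2.5,-1,0],0],[[3.3,-1.4,0],0],[[3.2,-1.4,0],0],[[2.1,-0.9,0],0],[[0.9,-0.3,0],0],[[0,0,0],0],[[0,0,0],0]]' 0.55 15 && python3 -m pendant '[[[0,0,-2],0],[[0,0,-3],0],[[0,0,-3],0],[[0,0,-2],0],[[0,0,-1],0],[[0,0,-0.4],0],[[0,0,0],0],[[0,0,0],0]]' && python3 -m pendant '[[[0,0,0],0],[[0,0,0],0],[[0,0,0],0],[[0,0,0],0],[[0,0,0],0],[[0,0,0],0],[[0,0,0],0]]' 0.1 15
```

```text
time_s: 19.28
ee_pos: [0.6099, 0.1449, 0.1118]
eef_rot: [-3.138, 0.0, 1.719]
force: [-0.1, 0.3, 0.6]
grip_width: 0.0519
grip_force: 0.0
time_s: 19.95
ee_pos: [0.6108, 0.1458, 0.0012]
eef_rot: [3.14, -0.0, 1.72]
force: [-0.7, -0.0, 0.3]
grip_width: 0.0516
grip_force: 0.0
time_s: 20.53
ee_pos: [0.6105, 0.1455, 0.0002]
eef_rot: [3.141, 0.0, 1.72]
force: [-0.6, 0.3, 2.9]
grip_width: 0.0208
grip_force: 15.0
```

```bash
python3 -m pendant '[[[0,0,1],0],[[0,0,3],0],[[0,0,3],0],[[-1.2,0,0],0],[[-2.5,0,0],0],[[-3.3,0,0],0],[[-3,0,0],0],[[-1.6,0,0],0],[[-0.7,0,0],0],[[0,0,-2],0],[[0,0,-2],0],[[0,0,0],0],[[0,0,0],0],[[0,0,-1],0],[[0,0,-1],0],[[0,0,-0.5],0],[[0,0,-0.1],0],[[0,0,0],0],[[0,0,0],0]]'
```

```text
time_s: 22.12
ee_pos: [0.4873, 0.1454, 0.0038]
eef_rot: [-3.141, -0.0, 1.72]
force: [0.7, 0.2, -0.9]
grip_width: 0.0212
grip_force: 15.0
```

```bash
python3 -m pendant '[[[0,0,0],0],[[0,0,0],0],[[0,0,0],0],[[0,0,0],0],[[0,0,1],0],[[0,0,3],0],[[0,0,3.5],0],[[0,0,3],0],[[0,0,1],0],[[0,0,0],0]]' 0.5 && python3 -m pendant '[[[1.3,1.6,0],-0.06],[[2.2,2.9,0],-0.1],[[2.2,2.9,0],-0.1],[[2.2,2.9,0],-0.1],[[2.2,2.8,0],-0.09],[[1.6,2.2,0],0],[[0.9,1.2,0],0],[[0,0,0],0],[[0,0,0],0],[[0,0,0],0]]' 0.85 45
```

```text
time_s: 22.95
ee_pos: [0.4886, 0.1458, 0.1221]
eef_rot: [3.136, -0.0, 1.72]
force: [0.2, 0.4, -0.7]
grip_width: 0.0472
grip_force: 0.0
time_s: 23.78
ee_pos: [0.6127, 0.3097, 0.1178]
eef_rot: [-3.14, 0.001, 1.27]
force: [-0.2, 0.7, 1.0]
grip_width: 0.0798
grip_force: 0.0
```

```bash
python3 - <<'E'
from h import *
snap('side','p1s',(190,100,300,200),5)
E
```

```text
(no output)
```

View pics/p1s.png

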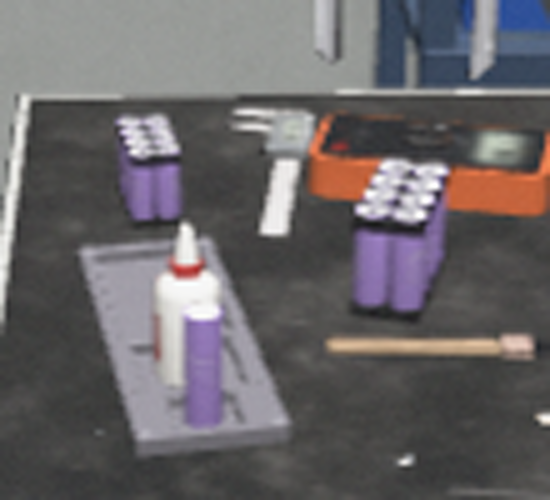

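Bottle and cell stand in tray_three at (187,330) and (203,370), and the pack is at (400,240) below the open fingers. Next I descend and grip its top holder.

```bash
python3 -m pendant '[[[0,0,-2],0],[[0,0,-3],0],[[0,0,-2.5],0],[[0,0,-1.5],0],[[0,0,-0.9],0],[[0,0,-0.4],0],[[0,0,0],0],[[0,0,0],0]]' && python3 -m pendant '[[[0,0,0],0],[[0,0,0],0],[[0,0,0],0],[[0,0,0],0],[[0,0,0],0],[[0,0,0],0],[[0,0,0],0],[[0,0,0],0]]' 0.3 45
```

```text
time_s: 24.5
ee_pos: [0.6138, 0.3104, 0.0172]
eef_rot: [3.14, -0.001, 1.27]
force: [0.9, 0.0, -0.2]
grip_width: 0.0798
grip_force: 0.0
time_s: 25.17
ee_pos: [0.6136, 0.3104, 0.0162]
eef_rot: [3.141, -0.0, 1.27]
force: [2.5, 0.7, 2.2]
grip_width: 0.0434
grip_force: 45.0
```

```bash
python3 -m pendant '[[[0,0,0.7],0],[[0,0,1.5],0],[[0,0,2.5],0],[[0,0,3],0],[[0,0,2.5],0],[[0,0,1],0.05],[[-1,-0.1,0],0.08],[[-2,-0.2,0],0.08],[[-2.6,-0.3,0],0.08],[[-2.8,-0.3,0],0.08],[[-2.6,-0.2,0],0.085],[[-2,-0.2,0],0],[[-1.2,-0.1,0],0],[[-0.7,0,0],0],[[0,0,0],0],[[0,0,-2],0],[[0,0,-2],0],[[0,0,-1.5],0],[[0,0,0],0],[[0,0,0],0]]'
```

```text
time_s: 26.83
ee_pos: [0.4646, 0.2963, 0.0726]
eef_rot: [-3.14, 0.001, 1.724]
force: [0.5, 0.1, -5.3]
grip_width: 0.0435
grip_force: 45.0
```

```bash
python3 - <<'E'
from h import *
snap('side','p2s',(190,80,300,200),5)
E
```

```text
(no output)
```

View pics/p2s.png

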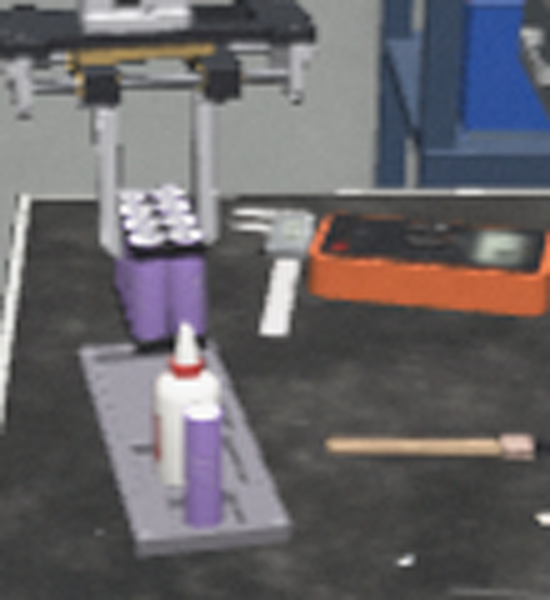

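The pack hangs upright at (160,270) above its pocket. Next I lower it.

```bash
python3 -m pendant '[[[0,0,-1.5],0],[[0,0,-1.5],0],[[0,0,-1],0],[[0,0,-0.6],0],[[0,0,-0.4],0],[[0,0,0],0],[[0,0,0],0],[[0,0,0],0]]'
```

```text
time_s: 27.55
ee_pos: [0.4648, 0.2967, 0.0237]
eef_rot: [3.14, -0.0, 1.725]
force: [-1.1, -0.8, -6.5]
grip_width: 0.0435
grip_force: 45.0
```

```bash
python3 -m pendant '[[[0,0,-0.2],0],[[0,0,-0.1],0],[[0,0,0],0],[[0,0,0],0]]'
```

```text
time_s: 27.88
ee_pos: [0.4645, 0.2966, 0.0202]
eef_rot: [3.141, -0.0, 1.725]
force: [0.5, 0.2, -4.2]
grip_width: 0.0438
grip_force: 45.0
```

```bash
python3 -m pendant '[[[0,0,-0.1],0],[[0,0,0],0],[[0,0,0],0]]' && python3 -m pendant '[[[0,0,0],0],[[0,0,0],0],[[0,0,0],0],[[0,0,0],0],[[0,0,0],0],[[0,0,1],0],[[0,0,3],0],[[0,0,3.5],0],[[0,0,3.5],0],[[0,0,1],0],[[1,-3,0],0],[[1.5,-4,0],0],[[1.5,-3.8,0],0],[[1.5,-3.8,0],0],[[1,-3.5,0],0],[[0.5,-2,0],0],[[0,0,0],0],[[0,0,0],0],[[0,0,0],0],[[0,0,0],0]]' 0.8 && python3 - <<'E'
from h import *
snap('side','f1'); c=snap('top','ft')
s=load('f1')["color"][80:320,170:320,::-1]; t=c["color"][170:250,120:400,::-1]
s=cv2.resize(s,None,fx=2.4,fy=2.4,interpolation=cv2.INTER_CUBIC)  # 360x576
a=cv2.resize(t[:,:130],(430,265),interpolation=cv2.INTER_CUBIC); b=cv2.resize(t[:,170:],(430,311),interpolation=cv2.INTER_CUBIC)
r=np.vstack([a,b]); cv2.imwrite('pics/fin.png',np.hstack([s,r]))
E
```

```text
time_s: 28.13
ee_pos: [0.4647, 0.2967, 0.0201]
eef_rot: [3.141, -0.0, 1.725]
force: [-2.5, -0.9, 7.2]
grip_width: 0.0434
grip_force: 45.0
time_s: 29.8
ee_pos: [0.5336, 0.0975, 0.139]
eef_rot: [-3.142, -0.0, 1.726]
force: [-0.3, -0.2, 1.2]
grip_width: 0.0754
grip_force: 0.0
```

View pics/fin.png

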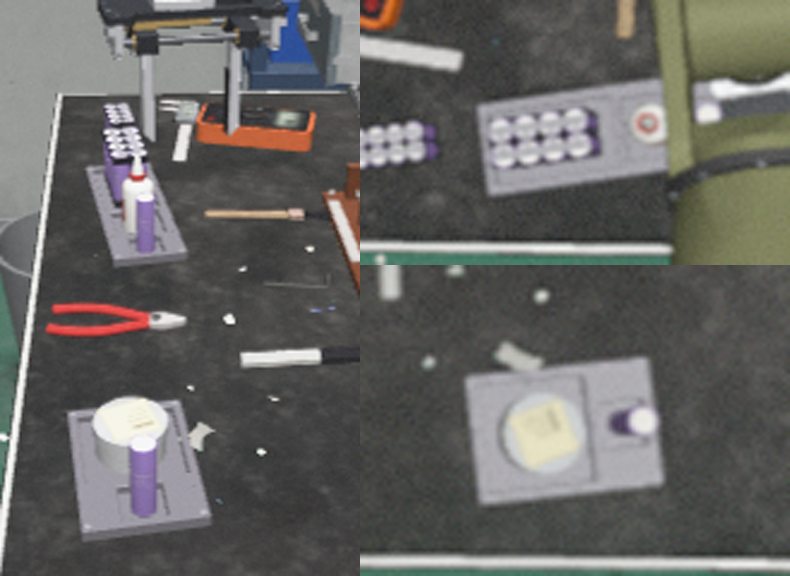

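The pack at (540,135), the bottle at (648,124), the tin at (543,432) and the cells at (642,420) and (709,110) all stand upright in their pockets, and the gripper is clear. I'm handing in.

```bash
python3 -c "
from station import ctrl; print(ctrl.hand_in())"
```

```text
the job is handed in; nothing more can be done
None
```

The job is handed in at about 30 s of the 115 s allowed: the final pictures show the pack, bottle and one cell upright in the three-pocket tray, the tin and the other cell upright in the two-pocket tray, and the gripper clear, but hand-in returned no verdict.

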